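Put the paint pots back on their own coasters

TASK

The two paint jars, the oil bottle and the small dish on the painting board all stand on the wrong coasters. Swap them round, parking things on the empty cork coaster as needed, until each stands upright in the middle of its own: blue jar on blue, yellow jar on yellow, brown bottle with the black cap on black, white dish on white. Do not tip any of them over.

Things in the scene. Friction and masses are not known exactly. Their poses are not given: they have to be found in the camera images.
- blue_jar_mid (a point): Blue paint jar with a white screw cap, round: body 45 mm across up to 52 mm height, cap 35 mm across, 70 mm tall in all. Closed, 60 to 130 g. Point: its centre, 35 mm above its underside; z up its axis. Belongs on the blue coaster.
- yellow_jar_mid (a point): Yellow paint jar with a yellow screw cap, round: body 45 mm across up to 42 mm height, cap 37 mm across, 66 mm tall in all. Closed, 60 to 130 g. Point: its centre, 33 mm above its underside; z up its axis. Belongs on the yellow coaster.
- brown_bottle_mid (a point): Small brown glass bottle with a black cap, round: body 40 mm across, its shoulder narrowing to the 21 mm wide cap at 65 mm height, 74 mm tall in all. Closed, 60 to 130 g. Point: its centre, 37 mm above its underside; z up its axis. Belongs on the black coaster.
- white_dish_mid (a point): Small off-white glazed dish with ochre spots on its rim, open at the top, round, upright walls, 41 mm across, 26 mm tall; empty, 40 to 85 g. It may be gripped across its outside. Point: its centre, 13 mm above its underside; z up its axis. Belongs on the white coaster.
- coaster_blue_top (a point): Round flat coaster, 77 mm across, 6 mm thick, fixed to the board; point: centre of its top face. Blue: place of the blue jar.
- coaster_yellow_top (a point): Round flat coaster, 77 mm across, 6 mm thick, fixed to the board; point: centre of its top face. Yellow: place of the yellow jar.
- coaster_black_top (a point): Round flat coaster, 77 mm across, 6 mm thick, fixed to the board; point: centre of its top face. Black: place of the brown bottle with the black cap.
- coaster_white_top (a point): Round flat coaster, 77 mm across, 6 mm thick, fixed to the board; point: centre of its top face. White: place of the white dish.
- coaster_cork_top (a point): Round flat coaster, 77 mm across, 6 mm thick, fixed to the board; point: centre of its top face. Brown cork: spare, empty at the start; a free spot to park one thing on the way. Obstacle to carry over or round: a painted plate leaning on a wire stand, fixed, 175 mm tall, filling x 0.45 to 0.65 and y -0.02 to 0.16 m; one of the five coasters lies to its left (y about 0.26), the other four to its right (y below -0.11).

How it is judged:
By the outcome, as a careful person would: the job done as asked, in the order asked, and still so for the second after the job is handed in, with the robot touching nothing.
It also fails if it takes over 144 s, if anything falls off the work surface, if the arm or the gripper's body presses on something with over 40 N, if the wrist force passes 120 N, or if a joint passes its speed limit or range.

ROBOT

A 7-joint arm with a two-finger parallel gripper is mounted at the origin on a cart in front of the work surface, level with it; the furniture and walls round the work are solid. World frame = base frame: x ahead of the robot, y to its left, z up, the work surface at z = 0. Lengths are in mm, angles in rad, forces in N, time in s.
With the tool pointing down it reaches from about 400 to 850 mm from the base axis. Payload 10.4 kg.
Tool frame: the origin (TCP) lies at the very end of the fingers, on their centre line; the grasp point (between the pads) lies 19 mm behind it (pinch_z is the z of the grasp point in the tool frame, in mm); z points along the fingers, y is the line along which they close (so a half turn about z gives the same grasp; the last joint's range is limited). The gripper opens to 87 mm and grips with 3 to 60 N. Pads are 19 mm wide; open, the fingers measure 117 mm over their backs; the gripper's body (75 mm by 190 mm) begins 51 mm behind the grasp point.
Start: joints at [-1.157, 0.332, -0.065, 1.46, 0.022, 1.35, -0.088], TCP at [264.392, 566.35, 193.876] pointing down, gripper open.
Joint ranges: [-2.6, 2.6], [-0.5, 2.12], [-1.47, 1.34], [0.16, 2.42], [-1.27, 4.41], [0.06, 2.06], [-2.6, 2.6]. Speed limits (rad/s): [2.22, 2.22, 2.79, 2.79, 3.14, 3.14, 3.14].

INTERFACE

Orientations are given as a unit quaternion [w, x, y, z].
In Python, from rig import observe, grab_frame, close_job, pinch_z gives the robot as it stands. The module is installed in compiled form; this text tells all that it offers.
- The arm moves only by the tool move_arm, never from a script. Its arguments are lists of equal length, an entry for each row: "travel": the shift along the tool's x, y, z in m, a list of three; "turn": the turn about the tool's z in degrees. In form: {"travel": [[x, y, z], ...], "turn": [turn, ...]}. A call has 1 to 12 rows; each row is the pose to reach, as a shift and turn from the pose commanded when the call began, along the tool's axes at that moment; what a row does not reach only later rows make up. A row lasts 1/10 s, in which the tool goes at most 50 mm and 8.59 degrees, less where a joint would pass 70% of its speed; a pose out of reach is approached as far as the arm can. A call with a gripper value outside its range is refused whole. "claw" is the finger opening in m, from 0 to 0.087, set as the call begins (left out, the last holds). The fingers move at their own pace and stop on an object; "grip_force" is the grip in N (left out, the last holds). Time passes only in rows, so rows that repeat a pose let the fingers close. It gives the time, the measured TCP pose, the force, the opening and the grip force at its end, in the units of the state.
- observe(): the state, without advancing time (a new reading comes with each control period).
- grab_frame(name): name is "scene" or "top" or "wrist"; returns a dict with "pixels" (480x640x3 uint8, red, green, blue), "vfov" (degrees; the focal length in pixels is half the picture's height over the tangent of half this angle, whatever the lens; pixels are square), "cx", "cy" (the principal point, pixels), "rvec" (rotation vector, rad) and "tvec" (3), from world to camera coordinates, as OpenCV has them. Camera axes: x right, y down, z forward; pixel columns grow to the right and rows downward; lengths in mm; the calibration is good to about 2 mm. A picture is of the moment at which its call begins. There is no depth.
- close_job(): hands the job in; it is judged then, once.
The state is a dict: "time_s": time; "q": joint angles; "joint_velocities": joint speeds; "joint_efforts": joint torques, N m; "ee_pos": TCP position; "ee_rot": TCP orientation; "contact_force": force on the tool from outside, world axes, zero at the start; "ft_torque": the same for the moment, N m; "gripper_width": finger opening in mm; "grip_force": force on a finger pad.
Only numpy, scipy, OpenCV 4.12 (cv2) and the standard library are available. Lean on these libraries where they do the work, as an engineer would, in place of code of your own. Each camera call takes 0.05 s, during which the arm holds its last target. There are 200 camera calls.

## Working session

There is one attempt and no reset: what is moved stays moved. The work goes in short steps, Python scripts to look and compute and a tool call to move; the robot and the scene stay as the last step left them, time stands still between calls to the robot, and variables do not carry over. Pictures are saved under pics/ and viewed, at most 14 in all, crops included, and the job is handed in when it is done.

Besides the shell and the picture viewer there is one more tool, called after "Call:" in YAML: its name, and indented under it one key for each argument. move_arm: Moves the arm, as the interface text tells. Its arguments: {"type":"object","properties":{"travel":{"type":"array","items":{"type":"array","items":{"type":"number"}}},"turn":{"type":"array","items":{"type":"number"}},"claw":{"type":"number"},"grip_force":{"type":"number"}},"required":["travel","turn"]}

```bash
mkdir -p pics; cat > h.py <<'E'
import numpy as np, cv2
from rig import *
def snap(name,fn=None):
    f=grab_frame(name)
    if fn: cv2.imwrite(f'pics/{fn}.png',f['pixels'][:,:,::-1])
    return f
def ray(f,u,v,z):
    k=240/np.tan(np.radians(f['vfov'])/2)
    R=cv2.Rodrigues(np.array(f['rvec'],float))[0];t=np.array(f['tvec'],float)
    d=R.T@np.array([(u-f['cx'])/k,(v-f['cy'])/k,1]);c=-R.T@t
    return (c+d*(z-c[2])/d[2]).round(1)
E
python3 - <<'E'
from h import *
import pickle
for n in ['top','scene']:
    f=snap(n,n+'0');pickle.dump(f,open(n+'0.pkl','wb'));print(n,f['vfov'],f['cx'],f['cy'],f['rvec'],f['tvec'])
print(observe(),pinch_z)
E
```

```text
top 56.14037034999968 322.36108849298734 234.29544572236566 [ 2.13063973 -2.15621187  0.12527814] [  1.51638967 532.61386498 829.59211621]
scene 49.98135391712205 317.61043223049535 248.62129667238287 [ 1.92807407 -0.79779117  0.49769771] [-396.52049637  206.94654503  747.25248681]
{'time_s': 0.1, 'q': array([-1.15659755,  0.33280302, -0.06466506,  1.46081756,  0.02162183,
        1.34991491, -0.08848577]), 'joint_velocities': array([ 5.90656739e-04,  1.21749619e-03,  4.45806420e-05, -2.97874102e-03,
       -1.36049647e-03, -1.99685733e-04,  1.08683930e-03]), 'joint_efforts': array([ 1.78875784e-03, -6.24541998e+01,  2.47969909e-02, -3.90720248e+01,
       -6.13710377e-02,  3.65045713e-02,  7.03322166e-05]), 'ee_pos': array([264.27544423, 565.97064817, 193.15596609]), 'ee_rot': array([-9.16711028e-05,  2.16665135e-01,  9.76245784e-01, -6.16824429e-04]), 'contact_force': array([ 0.59134113, -0.15795749,  1.37003797]), 'ft_torque': array([0.01178048, 0.05237663, 0.01615175]), 'grip_force': 0.0, 'gripper_width': 86.94060818211325} -18.700000000000003
```

View pics/top0.png

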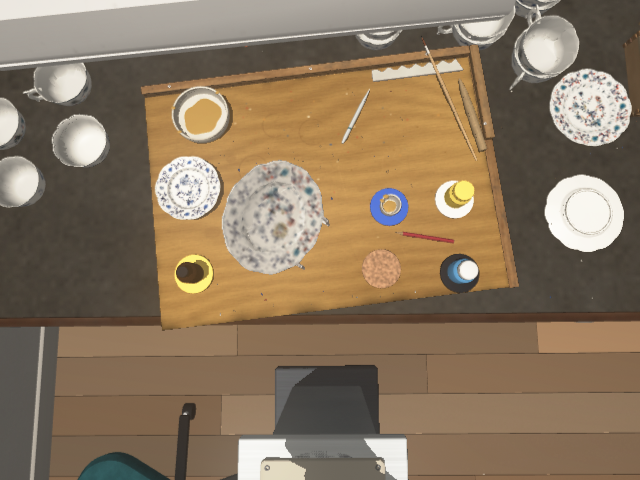

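View pics/scene0.png

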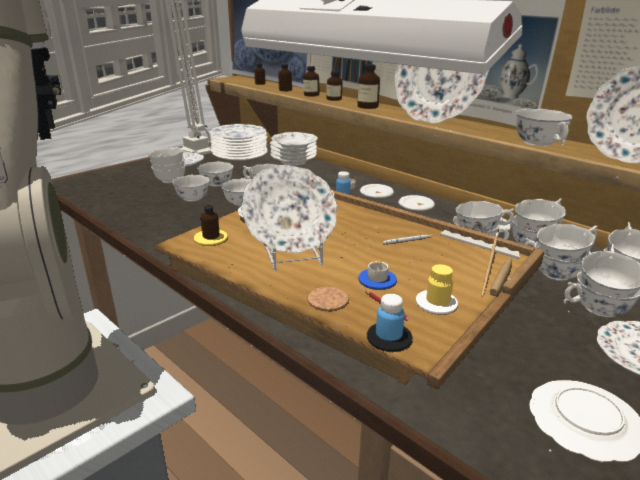

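```bash
python3 - <<'E'
import pickle,cv2,numpy as np
f=pickle.load(open('top0.pkl','rb'));g=pickle.load(open('scene0.pkl','rb'))
p=f['pixels'][:,:,::-1];q=g['pixels'][:,:,::-1]
a=cv2.resize(p[170:300,350:490],None,fx=4,fy=4,interpolation=cv2.INTER_CUBIC)
b=cv2.resize(p[245:305,165:225],None,fx=4,fy=4,interpolation=cv2.INTER_CUBIC)
im=np.zeros((520,800,3),np.uint8);im[:,:560]=a;im[:240,560:]=b
cv2.imwrite('pics/c1.png',im)
cv2.imwrite('pics/c2.png',cv2.resize(q[250:360,290:470],None,fx=4,fy=4,interpolation=cv2.INTER_CUBIC))
E
```

```text
(no output)
```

View pics/c1.png

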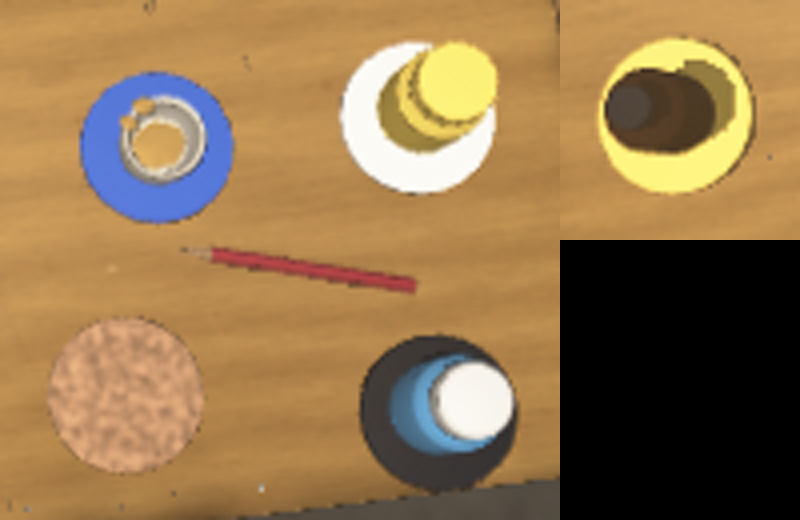

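View pics/c2.png

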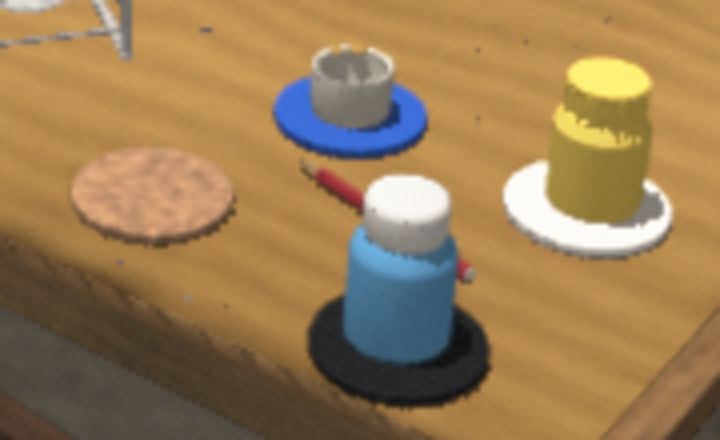

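```bash
python3 - <<'E'
from h import *
import pickle
f=pickle.load(open('top0.pkl','rb'));g=pickle.load(open('scene0.pkl','rb'))
def tri(a,b):
    from scipy.optimize import minimize_scalar
    r=minimize_scalar(lambda z:np.linalg.norm(ray(f,*a,z)-ray(g,*b,z)),bounds=(-30,150),method='bounded')
    print(r.x.round(1),r.fun,ray(f,*a,r.x))
tri((381.1,268.4),(327.6,297.9))
tri((468.1,269.9),(391.4,299.6));tri((464.1,190.4),(441.9,269.4))
for zb in (6,14,20):
  print(zb)
  for n,u,v,h in [('blue',388.9,206.4,0),('white',454.1,199.1,0),('cork',381.1,268.4,0),('black',459.1,272.9,0),('yellow',193.9,273.6,0),('dish',390.9,204.1,26),('yj',464.1,190.4,66),('bj',468.1,269.9,70),('bottle',181.6,271.4,74)]:
    print(n,ray(f,u,v,zb+h)[:2])
E
```

```text
4.1 1.4999999999999887 [ 467.6 -119.3    4.1]
73.4 2.126029162546932 [ 459.1 -268.4   73.4]
71.7 2.420743687382023 [ 606.5 -269.5   71.7]
6
blue [ 591.2 -138.1]
white [ 604.2 -268.6]
cork [ 467.5 -119. ]
black [ 456.9 -271. ]
yellow [461.6 250.5]
dish [ 590.6 -138.6]
yj [ 606.4 -269.4]
bj [ 458.9 -267.6]
bottle [462.1 250.6]
14
blue [ 589.6 -137. ]
white [ 602.5 -266.4]
cork [ 467.  -118.1]
black [ 456.5 -268.8]
yellow [461.2 248.1]
dish [ 589.  -137.5]
yj [ 604.6 -266.9]
bj [ 458.5 -265.2]
bottle [461.6 247.9]
20
blue [ 588.5 -136.2]
white [ 601.2 -264.7]
cork [ 466.7 -117.5]
black [ 456.3 -267.1]
yellow [460.9 246.3]
dish [ 587.8 -136.7]
yj [ 603.2 -265.1]
bj [ 458.2 -263.3]
bottle [461.3 245.9]
```

Call:
move_arm:
  travel:
    - [-0.03,-0.02,-0.006]
    - [-0.06,-0.04,-0.012]
    - [-0.09,-0.062,-0.018]
    - [-0.12,-0.083,-0.024]
    - [-0.15,-0.104,-0.03]
    - [-0.18,-0.125,-0.036]
    - [-0.21,-0.146,-0.04]
    - [-0.24,-0.166,-0.043]
    - [-0.27,-0.187,-0.046]
    - [-0.302,-0.208,-0.046]
    - [-0.302,-0.208,-0.046]
    - [-0.302,-0.208,-0.046]
  turn: [7,14,21,28,35,42,49,56,63,65,65,65]
  claw: 0.087
  grip_force: 20

```text
time_s: 1.3
ee_pos: [450.2, 249.5, 239.7]
ee_rot: [-0.0, 0.708, 0.706, -0.0]
contact_force: [-0.8, -0.3, -1.2]
gripper_width: 86.7
grip_force: 0.0
```

```bash
python3 - <<'E'
from h import *
import pickle
s=observe();print(s['ee_pos'],s['ee_rot'],s['q'],s['time_s'])
f=snap('wrist','w1');pickle.dump(f,open('w1.pkl','wb'))
E
```

```text
[450.21060757 249.47329619 239.65265997] [-1.55345870e-04  7.07803569e-01  7.06409279e-01 -1.24092190e-04] [-0.84349882  0.05844099  0.26138827  1.6910952  -0.01559108  1.39436377
 -0.58176723] 1.3
```

View pics/w1.png

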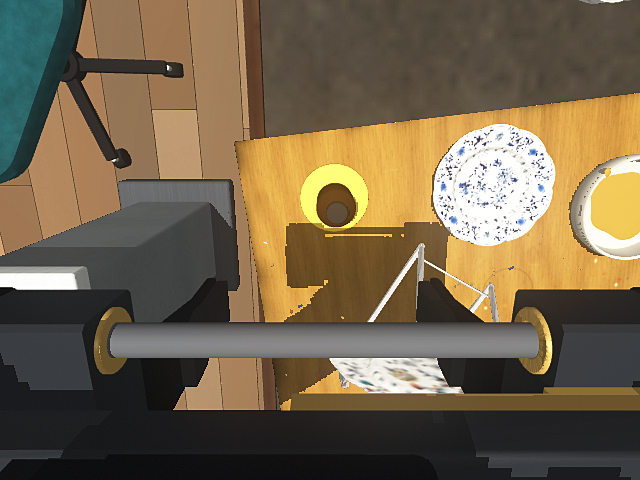

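The wrist view shows the yellow coaster centred near (334,197) with the bottle cap at (337,214); the plate and stand are lower right.

```bash
python3 - <<'E'
from h import *
import pickle
f=pickle.load(open('w1.pkl','rb'))
print(ray(f,334,197,6),ray(f,337,214,80))
E
```

```text
[463.7 253.    6. ] [464.5 249.6  80. ]
```

Call:
move_arm:
  travel:
    - [-0.03,0,0]
    - [-0.075,0.005,0]
    - [-0.123,0.009,0]
    - [-0.172,0.009,0]
    - [-0.221,0.009,0]
    - [-0.27,0.009,0]
    - [-0.318,0.009,0]
    - [-0.366,0.009,0]
    - [-0.414,0.009,0]
    - [-0.46,0.009,0]
    - [-0.5,0.009,0]
    - [-0.5175,0.009,0]
  turn: [0,0,0,0,0,0,0,0,0,0,0,0]

```text
time_s: 2.55
ee_pos: [458.5, -269.9, 239.8]
ee_rot: [0.0, 0.708, 0.706, -0.0]
contact_force: [0.2, 0.2, -0.0]
gripper_width: 86.9
grip_force: 0.0
```

```bash
python3 - <<'E'
from h import *
import pickle
f=snap('wrist','w2');pickle.dump(f,open('w2.pkl','wb'));print(observe()['ee_pos'])
E
```

```text
[ 458.24157411 -271.08512377  239.73159673]
```

View pics/w2.png

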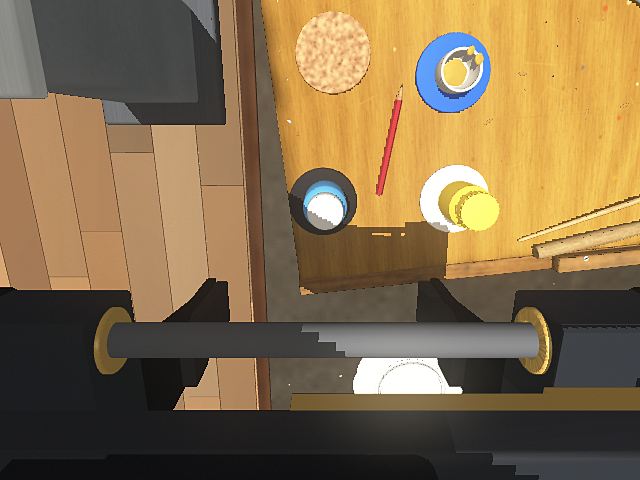

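The blue cap is at (325,211), the yellow cap at (474,210), the dish rim at (461,71). The coasters are black (323,201), white (457,198), blue (453,72) and cork (333,53).

```bash
python3 - <<'E'
from h import *
import pickle
f=pickle.load(open('w2.pkl','rb'))
for n,u,v,z in [('bj',325,211,76),('yj',474,210,72),('dish',461,71,32),('black',323,201,6),('white',457,198,6),('blue',453,72,6),('cork',333,53,6)]: print(n,ray(f,u,v,z))
print(observe()['ee_pos'])
E
```

```text
bj [ 461.6 -268.    76. ]
yj [ 604.2 -268.1   72. ]
dish [ 593. -140.   32.]
black [ 459.8 -271.2    6. ]
white [ 610.2 -268.2    6. ]
blue [ 593.6 -137.5    6. ]
cork [ 470.2 -119.4    6. ]
[ 458.24157411 -271.08512377  239.73159673]
```

Call:
move_arm:
  travel:
    - [0,0,0.03]
    - [0,0,0.07]
    - [0,0,0.1]
    - [0,0,0.12]
    - [0,0,0.12]
    - [0,0,0.12]
  turn: [0,0,0,0,0,0]

```text
time_s: 3.2
ee_pos: [459.4, -266.5, 120.2]
ee_rot: [-0.0, 0.707, 0.708, -0.0]
contact_force: [-0.4, 0.3, 0.1]
gripper_width: 87.3
grip_force: 0.0
```

Call:
move_arm:
  travel:
    - [-0.001,0,0.03]
    - [-0.001,0.001,0.06]
    - [-0.001,0.001,0.085]
    - [-0.001,0.001,0.095]
    - [-0.001,0.001,0.095]
    - [-0.001,0.001,0.095]
  turn: [0,0,0,0,0,0]

```text
time_s: 3.8
ee_pos: [460.9, -268.8, 26.3]
ee_rot: [0.001, 0.707, 0.707, 0.0]
contact_force: [0.7, 1.0, 0.2]
gripper_width: 87.4
grip_force: 0.0
```

Call:
move_arm:
  travel:
    - [0,0,0]
    - [0,0,0]
    - [0,0,0]
    - [0,0,0]
    - [0,0,0]
    - [0,0,0]
    - [0,0,0]
    - [0,0,0]
  turn: [0,0,0,0,0,0,0,0]
  claw: 0.02
  grip_force: 20

```text
time_s: 4.6
ee_pos: [460.2, -268.5, 25.0]
ee_rot: [0.0, 0.707, 0.707, 0.0]
contact_force: [1.1, 0.8, 2.3]
gripper_width: 36.3
grip_force: 15.7
```

Call:
move_arm:
  travel:
    - [0,0,0]
    - [0,0,0]
  turn: [0,0]

```text
time_s: 4.8
ee_pos: [460.2, -268.5, 25.0]
ee_rot: [0.0, 0.707, 0.707, 0.0]
contact_force: [1.3, 0.1, 2.8]
gripper_width: 36.1
grip_force: 15.9
```

```bash
python3 - <<'E'
from h import *
import pickle
f=snap('scene');g=snap('wrist')
a=f['pixels'][200:380,280:480,::-1];b=g['pixels'][:,:,::-1]
im=np.zeros((360,800,3),np.uint8);im[:,:400]=cv2.resize(a,(400,360),interpolation=cv2.INTER_CUBIC);im[:300,400:]=cv2.resize(b,(400,300))
cv2.imwrite('pics/g1.png',im)
E
```

```text
(no output)
```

View pics/g1.png

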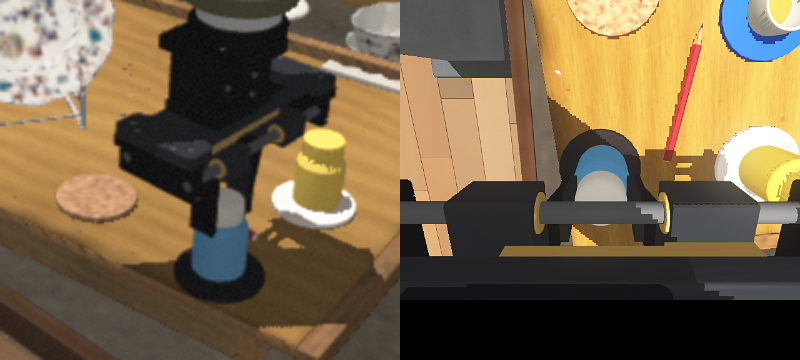

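```bash
python3 - <<'E'
from h import *
f=snap('scene')
k=240/np.tan(np.radians(f['vfov'])/2)
K=np.array([[k,0,f['cx']],[0,k,f['cy']],[0,0,1]])
P=np.array([[438,-268,z] for z in(20,30,40,50,60)]+[[460,-268,6],[460,-268,76]],float)
print(cv2.projectPoints(P,np.array(f['rvec'],float),np.array(f['tvec'],float),K,None)[0].squeeze().round(1))
R=cv2.Rodrigues(np.array(f['rvec'],float))[0];print(-R.T@np.array(f['tvec']))
cv2.imwrite('pics/g2.png',cv2.resize(f['pixels'][270:370,330:450,::-1],None,fx=6,fy=6,interpolation=cv2.INTER_CUBIC))
E
```

```text
[[379.6 331.7]
 [380.  326.7]
 [380.4 321.7]
 [380.8 316.6]
 [381.2 311.5]
 [387.2 332.9]
 [390.3 297.9]]
[-128.41402465 -677.89814792  531.41847437]
```

View pics/g2.png

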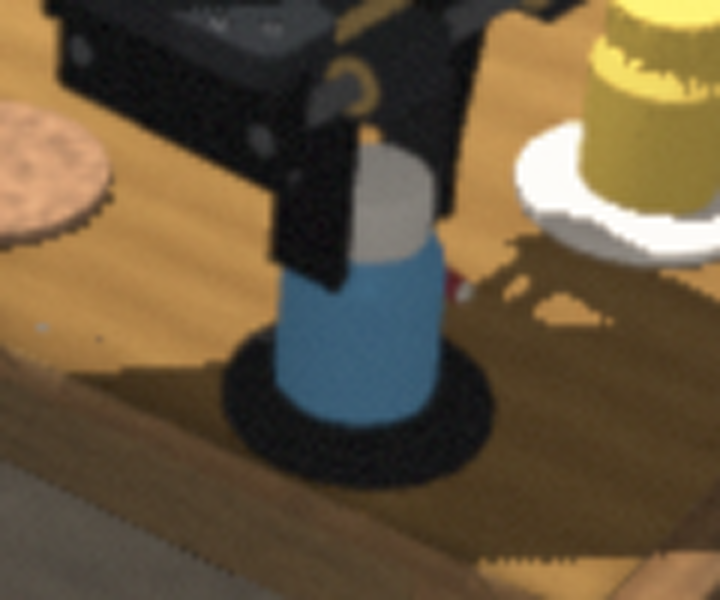

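Call:
move_arm:
  travel:
    - [0,0,-0.01]
    - [0,0,-0.025]
    - [0,0,-0.04]
    - [0.01,0.001,-0.04]
    - [0.03,0.002,-0.04]
    - [0.055,0.004,-0.04]
    - [0.08,0.006,-0.04]
    - [0.105,0.007,-0.04]
    - [0.128,0.008,-0.04]
    - [0.142,0.009,-0.04]
    - [0.149,0.009,-0.04]
    - [0.149,0.009,-0.04]
  turn: [0,0,0,0,0,0,0,0,0,0,0,0]

```text
time_s: 6.15
ee_pos: [468.8, -118.2, 64.8]
ee_rot: [-0.0, 0.707, 0.708, 0.0]
contact_force: [-0.4, -0.4, -0.5]
gripper_width: 34.4
grip_force: 27.0
```

Call:
move_arm:
  travel:
    - [0,0,0]
    - [0,0,0.01]
    - [0,0,0.02]
    - [0,0,0.03]
    - [0,0,0.036]
    - [0,0,0.039]
    - [0,0,0.04]
    - [0,0,0.04]
    - [0,0,0.04]
  turn: [0,0,0,0,0,0,0,0,0]

```text
time_s: 7.05
ee_pos: [468.4, -119.8, 26.1]
ee_rot: [-0.001, 0.708, 0.707, -0.0]
contact_force: [-13.8, 2.0, 30.2]
gripper_width: 34.6
grip_force: 28.3
```

Call:
move_arm:
  travel:
    - [0,0,-0.001]
    - [0,0,-0.0015]
    - [0,0,-0.0015]
  turn: [0,0,0]

```text
time_s: 7.35
ee_pos: [469.0, -119.5, 26.3]
ee_rot: [0.0, 0.707, 0.707, -0.0]
contact_force: [-1.4, -1.0, 2.6]
gripper_width: 34.3
grip_force: 25.9
```

```bash
python3 - <<'E'
from h import *
f=snap('scene')
cv2.imwrite('pics/g3.png',cv2.resize(f['pixels'][220:320,270:390,::-1],None,fx=5,fy=5,interpolation=cv2.INTER_CUBIC))
E
```

```text
(no output)
```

View pics/g3.png

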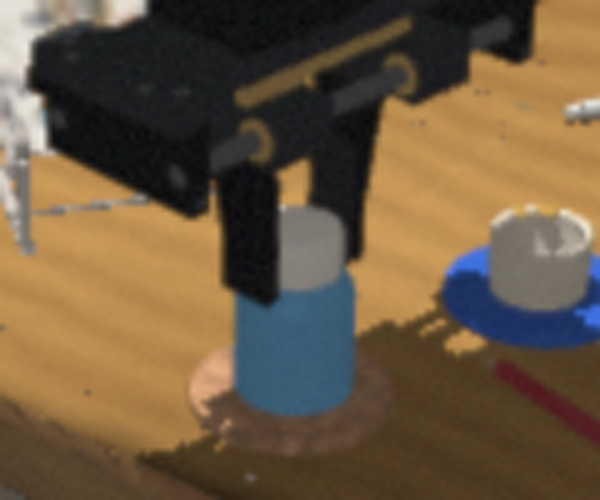

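Call:
move_arm:
  travel:
    - [0,0,0]
    - [0,0,0]
    - [0,0,0]
    - [0,0,0]
    - [0,0,0]
    - [0,0,-0.01]
    - [0,0,-0.03]
    - [0,0,-0.07]
    - [0,0,-0.115]
    - [0,0,-0.16]
    - [0,0,-0.205]
    - [0,0,-0.215]
  turn: [0,0,0,0,0,0,0,0,0,0,0,0]
  claw: 0.087

```text
time_s: 8.6
ee_pos: [470.7, -120.1, 246.7]
ee_rot: [0.002, 0.708, 0.707, 0.003]
contact_force: [-0.6, -0.0, 0.9]
gripper_width: 87.0
grip_force: 0.0
```

Call:
move_arm:
  travel:
    - [0.03,0,0]
    - [0.07,-0.002,0]
    - [0.115,-0.006,0]
    - [0.16,-0.006,0]
    - [0.205,-0.006,0]
    - [0.25,-0.006,0]
    - [0.295,-0.006,0]
    - [0.335,-0.006,0]
    - [0.36,-0.006,0]
    - [0.37,-0.006,0]
    - [0.37,-0.006,0]
    - [0.37,-0.006,0]
  turn: [0,0,0,0,0,0,0,0,0,0,0,0]

```text
time_s: 9.8
ee_pos: [463.5, 248.8, 241.4]
ee_rot: [0.0, 0.708, 0.706, -0.0]
contact_force: [-0.6, -0.8, 1.4]
gripper_width: 86.8
grip_force: 0.0
```

Call:
move_arm:
  travel:
    - [0.001,0,0.04]
    - [0.001,0,0.085]
    - [0.001,0,0.13]
    - [0.001,0,0.17]
    - [0.001,0,0.2]
    - [0.001,0,0.215]
    - [0.001,0,0.225]
    - [0.001,0,0.229]
    - [0.001,0,0.229]
    - [0.001,0,0.229]
  turn: [0,0,0,0,0,0,0,0,0,0]

```text
time_s: 10.8
ee_pos: [463.8, 251.8, 13.4]
ee_rot: [0.0, 0.707, 0.707, 0.001]
contact_force: [0.4, -0.2, -0.0]
gripper_width: 87.1
grip_force: 0.0
```

```bash
python3 - <<'E'
from h import *
f=snap('scene');print(observe()['ee_pos'],observe()['contact_force'])
k=240/np.tan(np.radians(f['vfov'])/2)
K=np.array([[k,0,f['cx']],[0,k,f['cy']],[0,0,1]])
P=np.array([[412,250,z] for z in(0,12,24,36,48)],float)
print(cv2.projectPoints(P,np.array(f['rvec'],float),np.array(f['tvec'],float),K,None)[0].squeeze().round(1))
cv2.imwrite('pics/g4.png',cv2.resize(f['pixels'][160:260,150:270,::-1],None,fx=6,fy=6,interpolation=cv2.INTER_CUBIC))
E
```

```text
[463.71706617 251.8718789   13.35935639] [ 0.04426944  0.63080463 -0.16918565]
[[191.8 245.2]
 [191.3 240.4]
 [190.7 235.6]
 [190.1 230.8]
 [189.6 225.9]]
```

View pics/g4.png

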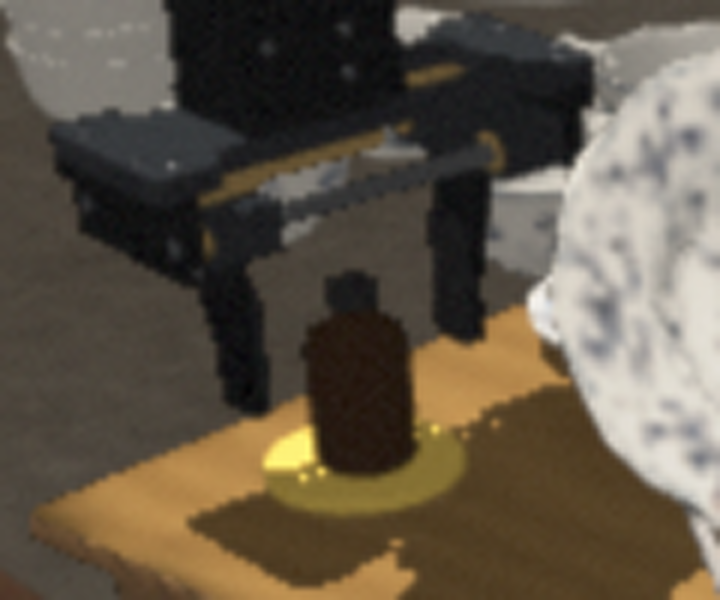

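Call:
move_arm:
  travel:
    - [-0.001,0,0.005]
    - [-0.001,0,0.01]
    - [-0.001,0,0.014]
    - [-0.001,0,0.016]
    - [-0.001,0,0.016]
  turn: [0,0,0,0,0]

```text
time_s: 11.35
ee_pos: [462.8, 250.4, -4.1]
ee_rot: [-0.0, 0.707, 0.707, -0.0]
contact_force: [0.9, 0.6, -0.1]
gripper_width: 87.1
grip_force: 0.0
```

Call:
move_arm:
  travel:
    - [0,0,0]
    - [0,0,0]
    - [0,0,0]
    - [0,0,0]
    - [0,0,0]
    - [0,0,0]
    - [0,0,0]
    - [0,0,0]
    - [0,0,0]
  turn: [0,0,0,0,0,0,0,0,0]
  claw: 0.02

```text
time_s: 12.25
ee_pos: [463.1, 250.6, -3.6]
ee_rot: [-0.0, 0.707, 0.707, 0.0]
contact_force: [0.5, -0.2, -0.4]
gripper_width: 38.5
grip_force: 20.0
```

```bash
python3 - <<'E'
from h import *
f=snap('scene');g=snap('wrist')
a=f['pixels'][160:260,150:270,::-1];b=g['pixels'][180:,:,::-1]
im=np.zeros((350,780,3),np.uint8);im[:,:420]=cv2.resize(a,(420,350),interpolation=cv2.INTER_CUBIC);im[:168,420:]=cv2.resize(b,(360,168))
cv2.imwrite('pics/g5.png',im)
E
```

```text
(no output)
```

View pics/g5.png

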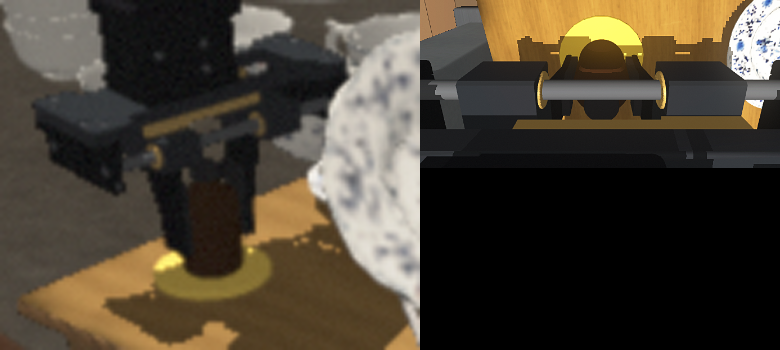

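Call:
move_arm:
  travel:
    - [0,0,-0.008]
    - [0,0,-0.025]
    - [0,0,-0.055]
    - [0,0,-0.09]
    - [0,0,-0.125]
    - [0,0,-0.16]
    - [0,0,-0.185]
    - [0,0,-0.2]
    - [0,0,-0.205]
    - [0,0,-0.205]
  turn: [0,0,0,0,0,0,0,0,0,0]

```text
time_s: 13.35
ee_pos: [463.2, 250.6, 201.8]
ee_rot: [-0.0, 0.707, 0.707, 0.0]
contact_force: [-0.2, -0.3, -0.7]
gripper_width: 38.6
grip_force: 20.0
```

Call:
move_arm:
  travel:
    - [-0.01,0,0]
    - [-0.03,0,0]
    - [-0.06,0,0]
    - [-0.095,0,0]
    - [-0.13,0,0]
    - [-0.165,0,0]
    - [-0.2,0,0]
    - [-0.235,0,0]
    - [-0.27,0,0]
    - [-0.3,0,0]
    - [-0.32,0,0]
    - [-0.33,0,0]
  turn: [0,0,0,0,0,0,0,0,0,0,0,0]

```text
time_s: 14.55
ee_pos: [461.5, -82.7, 200.7]
ee_rot: [-0.0, 0.709, 0.706, -0.0]
contact_force: [0.4, 0.8, -0.9]
gripper_width: 38.6
grip_force: 20.0
```

Call:
move_arm:
  travel:
    - [-0.01,0,0]
    - [-0.03,0,0]
    - [-0.06,-0.002,0]
    - [-0.095,-0.004,0]
    - [-0.13,-0.005,0]
    - [-0.16,-0.005,0]
    - [-0.18,-0.005,0]
    - [-0.191,-0.005,0]
    - [-0.191,-0.005,0.01]
    - [-0.191,-0.005,0.03]
    - [-0.191,-0.005,0.05]
    - [-0.191,-0.005,0.05]
  turn: [0,0,0,0,0,0,0,0,0,0,0,0]

```text
time_s: 15.75
ee_pos: [456.4, -268.2, 148.3]
ee_rot: [-0.002, 0.707, 0.708, -0.001]
contact_force: [0.1, 1.0, -0.8]
gripper_width: 38.4
grip_force: 20.0
```

Call:
move_arm:
  travel:
    - [0,0,0]
    - [0,0,0.02]
    - [0,0,0.05]
    - [0,0,0.08]
    - [0,0,0.11]
    - [0,0,0.13]
    - [0,0,0.14]
    - [0,0,0.145]
    - [0,0,0.145]
    - [0,0,0.145]
  turn: [0,0,0,0,0,0,0,0,0,0]

```text
time_s: 16.75
ee_pos: [458.6, -270.7, 7.4]
ee_rot: [0.001, 0.707, 0.707, 0.0]
contact_force: [-0.3, -0.4, -0.3]
gripper_width: 38.9
grip_force: 20.0
```

Call:
move_arm:
  travel:
    - [0,0,0]
    - [0,0,0.003]
    - [0,0,0.006]
    - [0,0,0.008]
    - [0,0,0.009]
    - [0,0,0.009]
  turn: [0,0,0,0,0,0]

```text
time_s: 17.35
ee_pos: [457.6, -270.3, -2.9]
ee_rot: [-0.0, 0.707, 0.707, -0.0]
contact_force: [-0.7, 0.4, -1.3]
gripper_width: 38.7
grip_force: 20.0
```

Call:
move_arm:
  travel:
    - [0,0,0.0005]
    - [0,0,0.001]
    - [0,0,0.001]
  turn: [0,0,0]

```text
time_s: 17.65
ee_pos: [457.9, -270.4, -3.6]
ee_rot: [0.0, 0.707, 0.707, 0.0]
contact_force: [0.1, 1.0, 0.4]
gripper_width: 38.4
grip_force: 20.0
```

Call:
move_arm:
  travel:
    - [0,0,0]
    - [0,0,0]
    - [0,0,0]
    - [0,0,0]
    - [0,0,0]
    - [0,0,-0.02]
    - [0,0,-0.06]
    - [0,0,-0.1]
    - [0,0,-0.11]
    - [0,0,-0.11]
  turn: [0,0,0,0,0,0,0,0,0,0]
  claw: 0.087

```text
time_s: 18.65
ee_pos: [458.9, -270.7, 107.7]
ee_rot: [0.001, 0.707, 0.707, 0.001]
contact_force: [-0.6, -0.8, -1.0]
gripper_width: 86.5
grip_force: 0.0
```

Call:
move_arm:
  travel:
    - [0,0.03,0]
    - [0.001,0.07,0]
    - [0.001,0.11,0]
    - [0.001,0.14,0]
    - [0.001,0.1475,0]
    - [0.001,0.1475,0]
    - [0.001,0.1475,0]
    - [0.001,0.1475,0]
  turn: [0,0,0,0,0,0,0,0]

```text
time_s: 19.45
ee_pos: [604.0, -270.0, 106.2]
ee_rot: [-0.0, 0.708, 0.706, 0.0]
contact_force: [-0.8, 0.1, -0.4]
gripper_width: 86.6
grip_force: 0.0
```

```bash
python3 - <<'E'
from h import *
f=snap('scene');s=observe();print(s['ee_pos'],s['q'])
cv2.imwrite('pics/g6.png',cv2.resize(f['pixels'][210:370,290:490,::-1],None,fx=3.5,fy=3.5,interpolation=cv2.INTER_CUBIC))
E
```

```text
[ 604.2697693  -269.7793058   106.45194473] [-0.20979083  0.57909428  0.80288799  1.49782379 -0.42878148  1.24732727
  0.64705715]
```

View pics/g6.png

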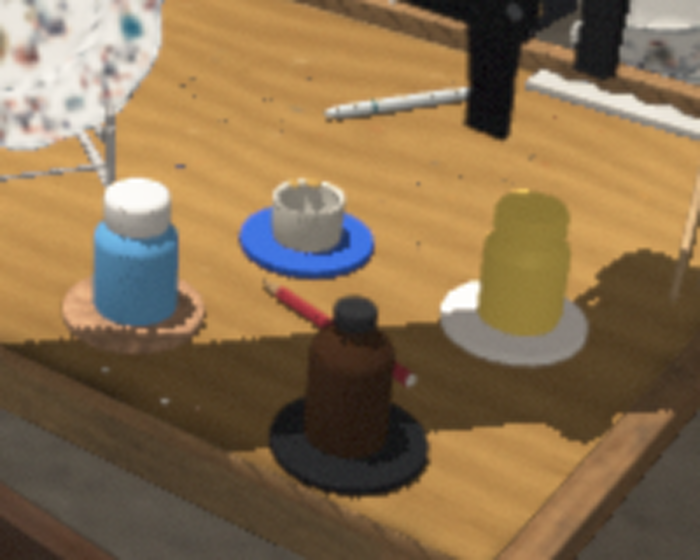

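Call:
move_arm:
  travel:
    - [0.0005,0.001,0.03]
    - [0.0005,0.001,0.06]
    - [0.0005,0.001,0.085]
    - [0.0005,0.001,0.1]
    - [0.0005,0.001,0.107]
    - [0.0005,0.001,0.11]
    - [0.0005,0.001,0.11]
    - [0.0005,0.001,0.11]
  turn: [0,0,0,0,0,0,0,0]

```text
time_s: 20.3
ee_pos: [606.9, -269.3, -2.6]
ee_rot: [0.001, 0.707, 0.707, 0.0]
contact_force: [-0.1, -0.1, -0.5]
gripper_width: 87.0
grip_force: 0.0
```

Call:
move_arm:
  travel:
    - [0,0,0]
    - [0,0,0]
    - [0,0,0]
    - [0,0,0]
    - [0,0,0]
    - [0,0,0]
    - [0,0,0]
    - [0,0,0]
    - [0,0,0]
  turn: [0,0,0,0,0,0,0,0,0]
  claw: 0.02

```text
time_s: 21.2
ee_pos: [606.4, -268.9, -3.7]
ee_rot: [0.0, 0.707, 0.707, 0.0]
contact_force: [0.5, -0.4, -0.0]
gripper_width: 44.3
grip_force: 20.0
```

Call:
move_arm:
  travel:
    - [0,0,-0.008]
    - [0,0,-0.025]
    - [0,0,-0.055]
    - [0,0,-0.09]
    - [0,0,-0.125]
    - [0,0,-0.16]
    - [0,0,-0.185]
    - [0,0,-0.2]
    - [0,0,-0.206]
    - [0,0,-0.206]
  turn: [0,0,0,0,0,0,0,0,0,0]

```text
time_s: 22.2
ee_pos: [606.3, -269.0, 202.6]
ee_rot: [0.0, 0.707, 0.707, 0.0]
contact_force: [-0.3, -0.7, -0.6]
gripper_width: 44.3
grip_force: 20.0
```

Call:
move_arm:
  travel:
    - [0.01,-0.004,0]
    - [0.03,-0.012,0]
    - [0.06,-0.025,0]
    - [0.09,-0.04,0]
    - [0.12,-0.055,0]
    - [0.15,-0.07,0]
    - [0.18,-0.085,0]
    - [0.21,-0.1,0]
    - [0.24,-0.115,0]
    - [0.265,-0.128,0]
    - [0.285,-0.138,0]
    - [0.29,-0.144,0]
  turn: [0,0,0,0,0,0,0,0,0,0,0,0]

```text
time_s: 23.4
ee_pos: [460.7, 23.9, 201.2]
ee_rot: [-0.001, 0.706, 0.709, -0.001]
contact_force: [0.2, 0.2, -0.2]
gripper_width: 44.8
grip_force: 20.0
```

Call:
move_arm:
  travel:
    - [0.01,0,0]
    - [0.03,0,0]
    - [0.06,0,0]
    - [0.09,0,0]
    - [0.12,0,0]
    - [0.15,0,0]
    - [0.18,0,0]
    - [0.205,0,0]
    - [0.222,0,0]
    - [0.23,0,0]
    - [0.23,0,0]
    - [0.23,0,0]
  turn: [0,0,0,0,0,0,0,0,0,0,0,0]

```text
time_s: 24.6
ee_pos: [463.0, 249.7, 202.3]
ee_rot: [0.0, 0.708, 0.706, -0.0]
contact_force: [0.7, -0.7, -0.9]
gripper_width: 44.6
grip_force: 20.0
```

Call:
move_arm:
  travel:
    - [0.0005,0,0.01]
    - [0.0005,0,0.03]
    - [0.0005,0,0.06]
    - [0.0005,0,0.095]
    - [0.0005,0,0.13]
    - [0.0005,0,0.16]
    - [0.0005,0,0.18]
    - [0.0005,0,0.192]
    - [0.0005,0,0.197]
    - [0.0005,0,0.197]
    - [0.0005,0,0.197]
  turn: [0,0,0,0,0,0,0,0,0,0,0]

```text
time_s: 25.7
ee_pos: [463.2, 251.9, 6.3]
ee_rot: [0.0, 0.707, 0.707, 0.001]
contact_force: [0.2, -0.1, -0.3]
gripper_width: 44.3
grip_force: 20.0
```

Call:
move_arm:
  travel:
    - [0,0,0.003]
    - [0,0,0.006]
    - [0,0,0.008]
    - [0,0,0.0085]
    - [0,0,0.0085]
  turn: [0,0,0,0,0]

```text
time_s: 26.2
ee_pos: [462.5, 251.6, -3.2]
ee_rot: [-0.0, 0.707, 0.707, -0.0]
contact_force: [-0.2, 0.5, -0.8]
gripper_width: 44.7
grip_force: 20.0
```

Call:
move_arm:
  travel:
    - [0,0,0.0005]
    - [0,0,0.0005]
    - [0,0,0.0005]
    - [0,0,0.0005]
    - [0,0,0.0005]
    - [0,0,-0.02]
    - [0,0,-0.06]
    - [0,0,-0.105]
    - [0,0,-0.15]
    - [0,0,-0.19]
    - [0,0,-0.22]
    - [0,0,-0.22]
  turn: [0,0,0,0,0,0,0,0,0,0,0,0]
  claw: 0.087

```text
time_s: 27.4
ee_pos: [464.4, 252.6, 221.2]
ee_rot: [0.0, 0.707, 0.707, 0.004]
contact_force: [0.3, -1.0, -1.3]
gripper_width: 86.9
grip_force: 0.0
```

Call:
move_arm:
  travel:
    - [-0.03,0.01,0]
    - [-0.07,0.023,0]
    - [-0.11,0.036,0]
    - [-0.15,0.05,0]
    - [-0.19,0.063,0]
    - [-0.23,0.076,0]
    - [-0.27,0.09,0]
    - [-0.31,0.103,0]
    - [-0.35,0.116,0]
    - [-0.38,0.126,0]
    - [-0.3905,0.1295,0]
    - [-0.3905,0.1295,0]
  turn: [0,0,0,0,0,0,0,0,0,0,0,0]

```text
time_s: 28.6
ee_pos: [591.4, -140.6, 216.0]
ee_rot: [-0.0, 0.708, 0.706, -0.001]
contact_force: [-0.5, 0.4, -0.2]
gripper_width: 86.9
grip_force: 0.0
```

Call:
move_arm:
  travel:
    - [0,0,0.03]
    - [0,0,0.07]
    - [0,0,0.11]
    - [0,0,0.14]
    - [0,0,0.16]
    - [0,0,0.16]
    - [0,0,0.16]
  turn: [0,0,0,0,0,0,0]

```text
time_s: 29.3
ee_pos: [592.1, -137.5, 57.3]
ee_rot: [-0.0, 0.707, 0.708, 0.0]
contact_force: [0.3, -0.1, 0.1]
gripper_width: 86.9
grip_force: 0.0
```

Call:
move_arm:
  travel:
    - [-0.001,0,0.02]
    - [-0.001,0,0.04]
    - [-0.001,0,0.055]
    - [-0.001,0,0.063]
    - [-0.001,0,0.067]
    - [-0.001,0,0.069]
    - [-0.001,0,0.069]
  turn: [0,0,0,0,0,0,0]

```text
time_s: 30.0
ee_pos: [592.2, -140.0, -11.7]
ee_rot: [0.0, 0.707, 0.707, 0.0]
contact_force: [-1.5, 0.1, -0.0]
gripper_width: 87.4
grip_force: 0.0
```

Call:
move_arm:
  travel:
    - [0,0,0]
    - [0,0,0]
    - [0,0,0]
    - [0,0,0]
    - [0,0,0]
    - [0,0,0]
    - [0,0,0]
    - [0,0,0]
    - [0,0,0]
  turn: [0,0,0,0,0,0,0,0,0]
  claw: 0.02
  grip_force: 15

```text
time_s: 30.9
ee_pos: [591.9, -139.9, -12.2]
ee_rot: [-0.0, 0.707, 0.707, 0.0]
contact_force: [-0.1, -1.0, 0.1]
gripper_width: 39.8
grip_force: 15.0
```

Call:
move_arm:
  travel:
    - [0,0,-0.01]
    - [0,0,-0.03]
    - [0,0,-0.045]
    - [-0.01,0.001,-0.045]
    - [-0.03,0.004,-0.045]
    - [-0.055,0.007,-0.045]
    - [-0.08,0.01,-0.045]
    - [-0.105,0.0125,-0.045]
    - [-0.122,0.0145,-0.045]
    - [-0.129,0.0145,-0.045]
    - [-0.129,0.0145,-0.045]
    - [-0.129,0.0145,-0.045]
  turn: [0,0,0,0,0,0,0,0,0,0,0,0]

```text
time_s: 32.1
ee_pos: [606.3, -268.0, 32.5]
ee_rot: [-0.0, 0.707, 0.707, 0.0]
contact_force: [0.2, 0.6, -0.6]
gripper_width: 39.9
grip_force: 15.0
```

Call:
move_arm:
  travel:
    - [0,0,0.01]
    - [0,0,0.022]
    - [0,0,0.033]
    - [0,0,0.04]
    - [0,0,0.043]
    - [0,0,0.0445]
    - [0,0,0.0445]
    - [0,0,0.0445]
  turn: [0,0,0,0,0,0,0,0]

```text
time_s: 32.9
ee_pos: [606.6, -269.1, -11.3]
ee_rot: [0.0, 0.707, 0.707, 0.0]
contact_force: [0.1, -0.8, -0.6]
gripper_width: 40.4
grip_force: 15.0
```

Call:
move_arm:
  travel:
    - [0,0,0.0005]
    - [0,0,0.0005]
    - [0,0,0.0005]
    - [0,0,0.0005]
    - [0,0,0.0005]
    - [0,0,-0.02]
    - [0,0,-0.06]
    - [0,0,-0.1]
    - [0,0,-0.12]
    - [0,0,-0.12]
  turn: [0,0,0,0,0,0,0,0,0,0]
  claw: 0.087

```text
time_s: 33.9
ee_pos: [607.9, -270.0, 112.0]
ee_rot: [0.002, 0.707, 0.707, 0.001]
contact_force: [0.5, -0.3, -1.1]
gripper_width: 86.8
grip_force: 0.0
```

Call:
move_arm:
  travel:
    - [0.03,-0.027,0]
    - [0.065,-0.06,0]
    - [0.1,-0.09,0]
    - [0.135,-0.12,0]
    - [0.1495,-0.1375,0]
    - [0.1495,-0.1375,0]
    - [0.1495,-0.1375,0]
    - [0.1495,-0.1375,0]
  turn: [0,0,0,0,0,0,0,0]

```text
time_s: 34.7
ee_pos: [469.4, -120.1, 108.3]
ee_rot: [0.0, 0.708, 0.707, -0.0]
contact_force: [0.0, 0.6, -0.5]
gripper_width: 87.1
grip_force: 0.0
```

```bash
python3 - <<'E'
from h import *
import pickle
f=snap('top');g=snap('wrist');pickle.dump((f,g),open('fin.pkl','wb'));print(observe()['ee_pos'])
a=f['pixels'][170:300,350:490,::-1];b=f['pixels'][245:305,165:225,::-1]
im=np.zeros((520,800,3),np.uint8);im[:,:560]=cv2.resize(a,None,fx=4,fy=4,interpolation=cv2.INTER_CUBIC);im[:240,560:]=cv2.resize(b,None,fx=4,fy=4,interpolation=cv2.INTER_CUBIC)
im[240:420,560:]=cv2.resize(g['pixels'][:,:,::-1],(240,180))
cv2.imwrite('pics/g7.png',im)
E
```

```text
[ 469.23430289 -120.43285839  108.19333906]
```

View pics/g7.png

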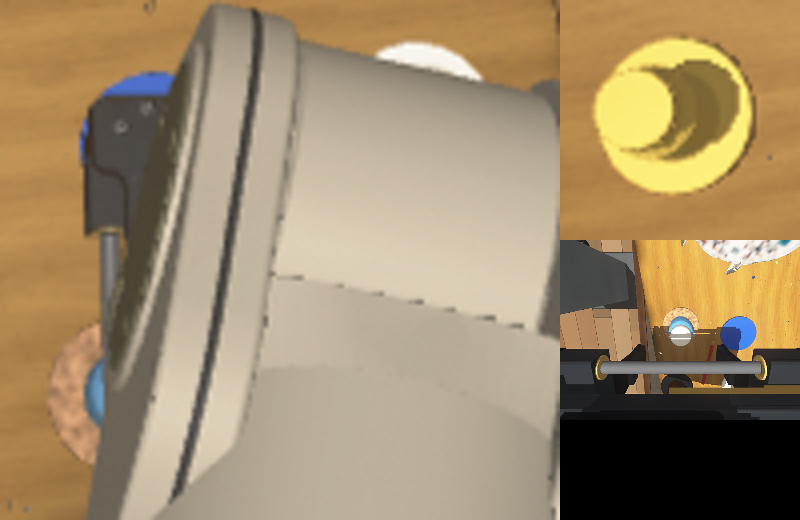

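Call:
move_arm:
  travel:
    - [0.0005,0,0.03]
    - [0.0005,0,0.06]
    - [0.0005,0,0.085]
    - [0.0005,0,0.1]
    - [0.0005,0,0.106]
    - [0.0005,0,0.106]
    - [0.0005,0,0.106]
  turn: [0,0,0,0,0,0,0]

```text
time_s: 35.5
ee_pos: [469.4, -119.4, 2.9]
ee_rot: [0.0, 0.707, 0.707, 0.0]
contact_force: [0.2, 0.8, 0.4]
gripper_width: 87.1
grip_force: 0.0
```

Call:
move_arm:
  travel:
    - [0,0,0]
    - [0,0,0]
    - [0,0,0]
    - [0,0,0]
    - [0,0,0]
    - [0,0,0]
    - [0,0,0]
    - [0,0,0]
    - [0,0,0]
  turn: [0,0,0,0,0,0,0,0,0]
  claw: 0.02
  grip_force: 20

```text
time_s: 36.4
ee_pos: [468.8, -118.8, 2.3]
ee_rot: [-0.0, 0.707, 0.707, 0.0]
contact_force: [-1.1, 0.5, 1.8]
gripper_width: 43.8
grip_force: 20.0
```

```bash
python3 - <<'E'
from h import *
import pickle
f,g=pickle.load(open('fin.pkl','rb'))
print(ray(f,183.1,272.1,72))
p=g['pixels'].astype(int);r,gg,b=p[...,0],p[...,1],p[...,2]
m=((b>150)&(b-r>100)&(gg<140)).astype(np.uint8);
n,l,s,c=cv2.connectedComponentsWithStats(m);i=1+s[1:,4].argmax();print(s[i],c[i])
ys,xs=np.where(l==i);bb=s[i];print('blue c',ray(g,bb[0]+bb[2]/2,bb[1]+bb[3]/2,6))
E
```

```text
[461.2 250.4  72. ]
[ 477  210   47   84 2079] [499.65656566 256.46320346]
blue c [ 613.7 -139.5    6. ]
```

Call:
move_arm:
  travel:
    - [0,0,-0.01]
    - [0,0,-0.025]
    - [0,0,-0.04]
    - [-0.002,0.01,-0.04]
    - [-0.005,0.03,-0.04]
    - [-0.01,0.055,-0.04]
    - [-0.014,0.08,-0.04]
    - [-0.017,0.102,-0.04]
    - [-0.019,0.118,-0.04]
    - [-0.019,0.1235,-0.04]
    - [-0.019,0.1235,-0.04]
    - [-0.019,0.1235,-0.04]
  turn: [0,0,0,0,0,0,0,0,0,0,0,0]

```text
time_s: 37.6
ee_pos: [591.6, -138.0, 42.0]
ee_rot: [-0.0, 0.707, 0.707, -0.0]
contact_force: [-0.8, 0.2, -1.7]
gripper_width: 44.0
grip_force: 20.0
```

Call:
move_arm:
  travel:
    - [0,0,0.01]
    - [0,0,0.02]
    - [0,0,0.03]
    - [0,0,0.036]
    - [0,0,0.0385]
    - [0,0,0.0395]
    - [0,0,0.0395]
    - [0,0,0.0395]
  turn: [0,0,0,0,0,0,0,0]

```text
time_s: 38.4
ee_pos: [592.7, -138.0, 3.2]
ee_rot: [0.0, 0.707, 0.707, 0.0]
contact_force: [0.4, -0.5, -1.0]
gripper_width: 43.7
grip_force: 20.0
```

Release, rise and withdraw to the left, then check from the top.

Call:
move_arm:
  travel:
    - [0,0,0.0005]
    - [0,0,0.0005]
    - [0,0,0.0005]
    - [0,0,0.0005]
    - [0,0,0.0005]
    - [0,0,-0.02]
    - [0,0,-0.06]
    - [0,0,-0.105]
    - [0,0,-0.15]
    - [0,0,-0.19]
    - [0,0,-0.23]
    - [0,0,-0.24]
  turn: [0,0,0,0,0,0,0,0,0,0,0,0]
  claw: 0.087

```text
time_s: 39.6
ee_pos: [593.9, -138.8, 247.5]
ee_rot: [0.002, 0.707, 0.707, 0.002]
contact_force: [0.8, -0.2, 0.2]
gripper_width: 86.9
grip_force: 0.0
```

Call:
move_arm:
  travel:
    - [0.03,-0.01,0]
    - [0.07,-0.03,0]
    - [0.11,-0.05,0]
    - [0.15,-0.07,0]
    - [0.19,-0.09,0]
    - [0.23,-0.11,0]
    - [0.27,-0.13,0]
    - [0.31,-0.14,0]
    - [0.35,-0.14,0]
    - [0.38,-0.14,0]
    - [0.39,-0.14,0]
    - [0.39,-0.14,0]
  turn: [0,0,0,0,0,0,0,0,0,0,0,0]

```text
time_s: 40.8
ee_pos: [452.1, 252.9, 242.1]
ee_rot: [0.0, 0.707, 0.708, -0.001]
contact_force: [0.2, 0.0, 0.8]
gripper_width: 87.0
grip_force: 0.0
```

```bash
python3 - <<'E'
from h import *
import pickle
f=snap('top');g=snap('scene');pickle.dump((f,g),open('fin.pkl','wb'));print(observe()['ee_pos'])
a=f['pixels'][170:300,350:490,::-1]
im=np.zeros((520,800,3),np.uint8);im[:,:560]=cv2.resize(a,None,fx=4,fy=4,interpolation=cv2.INTER_CUBIC)
im[:240,560:]=cv2.resize(g['pixels'][220:360,300:440+0,::-1],(240,240));im[240:420,560:]=cv2.resize(g['pixels'][:,:,::-1],(240,180))
cv2.imwrite('pics/g8.png',im)
E
```

```text
[452.89858219 250.53793787 242.63227681]
```

View pics/g8.png

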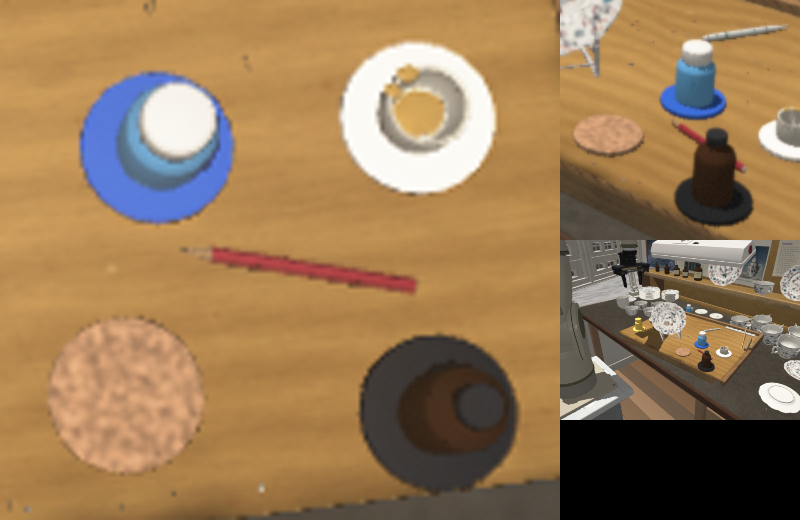

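All stand upright; cap centres in the top picture: blue (394.6,199.6), dish rim (455.6,197.1), bottle (469.6,271.4).

```bash
python3 - <<'E'
from h import *
import pickle
f,g=pickle.load(open('fin.pkl','rb'))
for a in [(394.6,199.6,76),(455.6,197.1,32),(469.6,271.4,80)]: print(ray(f,*a))
E
```

```text
[ 590.1 -139.6   76. ]
[ 602.6 -264.4   32. ]
[ 456.  -268.9   80. ]
```

```bash
python3 -c "
from rig import *
print(close_job())"
```

```text
the job is handed in; nothing more can be done
None
```

The job is handed in: the blue jar, yellow jar, brown bottle and white dish each stand upright on their own coaster, about 1–4 mm from the middle by the top camera, and the arm is clear; the run used about 41 of the 144 s.

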